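Refill the spring-lift tumbler dispenser under the sink

TASK

Load the two loose steel tumblers into the spring-lift tumbler dispenser: set each one mouth down over the pile and press it straight down until its rim snaps under the three sprung rollers, so that it stays down when you let go. All four tumblers must end up in the dispenser, and the bowl, storage boxes, plunger and spray nozzle must be left where they are.

Things in the scene. Friction and masses are not known exactly. Their poses are not given: they have to be found in the camera images.
- tumbler_a: loose steel stacking tumbler to load, standing mouth down on the panel, 0.11 kg, 85 mm tall: rolled rim 78 mm across at the bottom (bead 5 mm thick), conical wall narrowing upwards to 55 mm across at 55 mm height, then the foot (see tumbler_a_foot). Hollow from below up to 55 mm. Origin: centre of the rim plane, its underside; z up through the foot.
- tumbler_a_foot (a point): centre of the flat upper end face of tumbler_a's foot, 85 mm above its rim plane. The foot is a straight round stub 46 mm across and 30 mm tall, good to grip from above and to press on.
- tumbler_b: the other loose tumbler to load, standing mouth down on the panel; same shape, size and frame as tumbler_a.
- pile_top: upper of two tumblers already in the dispenser, nested over pile_low; same shape and frame as tumbler_a. Most of it stands up out of the mouth, its foot's end 76 mm above point mouth. The next tumbler goes over it, with about 2 mm of play around the foot once down, and then sits with its rim 30 mm above this one's rim.
- pile_low: lower of the two tumblers already in the dispenser, standing on the carrier plate; same shape and frame as tumbler_a.
- dispenser: spring-lift tumbler dispenser screwed to the panel: aluminium base 150 mm across, three 8 mm steel guide rods (81 mm clear across) with flared tops ending 176 mm up, a collar 125 mm across at 133 to 139 mm height, on it three black roller housings out to 70 mm from the axis, 161 mm high; in it a 76 mm carrier plate on a coil spring. Origin: centre of the underside, z up the axis.
- mouth (a point): on the dispenser's axis at the height of the three roller axes, 150 mm above the panel. The white nylon rollers, 12 mm across, stand 3.5 mm in over the rim's path; they spring outwards and turn as a rim is pushed past, either way. A tumbler that has snapped in hangs with its rim plane about 9 mm below this point; one only set on the pile has it about 21 mm above.
- carrier (a joint): how far the carrier plate has sunk, m: 0 at the start with two tumblers in, 0.030 with three, 0.060 with four, stop at 0.080. Its spring (45 N/m) pushes the pile up against the rollers with about 4 to 5 N. Pressing a tumbler in from its rest on the pile takes about 37 mm: first 2 to 5 N, then 11 to 15 N as the rim passes the rollers, then it snaps and drops back to about 5 N.
- bowl: bystander: small stainless steel bowl, 110 mm across, 45 mm high, mouth up. Origin: centre of its underside.
- box_low: bystander: lower of two stacked clear plastic storage boxes with flip lids, 170 x 110 x 70 mm. Origin: centre of its underside, x along its length.
- box_high: bystander: upper storage box, same size, standing on box_low. Origin: centre of its underside.
- plunger: bystander: sink plunger standing on its black rubber cup (108 mm across) with an upright black plastic handle, 215 mm high in all. Origin: centre of its underside.
- nozzle: bystander: aluminium spray nozzle lying on its side, barrel 115 mm along x, grip towards -y, 36 mm high. Origin: underside, middle of the barrel.
There are look-alikes about, which are no part of the job. Leave any green or orange look-alike of the dispenser alone.

How it is judged:
By the outcome, as a careful person would: the job done as asked, in the order asked, and still so for the second after the job is handed in, with the robot touching nothing.
It also fails if it takes over 61 s, if anything falls off the work surface, if the arm or the gripper's body presses on something with over 40 N, if the wrist force passes 120 N, or if a joint passes its speed limit or range.

ROBOT

A 6-joint arm with a two-finger parallel gripper is mounted at the origin on the work surface. World frame = base frame: x ahead of the robot, y to its left, z up, the work surface at z = 0. Lengths are in m, angles in rad, forces in N, time in s.
With the tool pointing down it reaches from about 0.425 to 1.125 m from the base axis. Payload 14.9 kg.
Tool frame: the origin (TCP) lies on the centre line of the jaws, within the pads' length; the fingertips stand 19 mm ahead of it and the grasp point (between the pads) is the TCP; z points along the fingers, y is the line along which they close (so a half turn about z gives the same grasp; the last joint's range is limited). The gripper opens to 91 mm and grips with 3 to 60 N. Pads are 32 mm wide; open, the fingers measure 118 mm over their backs; the gripper's body (76 mm by 178 mm) begins 60 mm behind the grasp point.
Start: joints at [1.279, 0.379, 1.734, -0, 1.028, -0.033], TCP at [0.179, 0.677, 0.233] pointing down, gripper open.
Joint ranges: [-2.77, 2.77], [-0.74, 2.19], [0, 2.66], [-1.06, 4.2], [0.31, 2.87], [-3.08, 3.08]. Speed limits (rad/s): [1.89, 1.89, 2.39, 3.14, 3.14, 3.14].

INTERFACE

Orientations are given as a unit quaternion [x, y, z, w].
In Python, from bench import state, optics, manip gives the robot as it stands. The module is installed in compiled form; this text tells all that it offers.
- The arm moves only by the tool jog_arm, never from a script. Its argument "deltas" is text: rows parted by semicolons, each of 5 numbers parted by spaces: the shift along the tool's x, y, z in m, then the turn about the tool's z in degrees, then the opening, from -1 (shut) to 1 (fully open), so that 0 is half open. A call has 1 to 10 rows; each row shifts and turns the commanded pose from where the row before left it, along the tool's axes as they then stand; what a row does not reach is not made up. A row lasts 1/10 s, in which the tool goes at most 50 mm and 8.59 degrees, less where a joint would pass 70% of its speed; a pose out of reach is approached as far as the arm can. A call with a gripper value outside its range is refused whole. The fingers move at their own pace and stop on an object; "grip_force" is the grip in N (left out, the last holds). Time passes only in rows, so rows that do not move let the fingers close. It gives the time, the measured TCP pose, the force, the opening and the grip force at its end, in the units of the state.
- state(): the state, without advancing time (a new reading comes with each control period).
- optics.snapshot(name): name is "scene" or "top" or "wrist"; returns the picture (384x512x3 uint8, red, green, blue); there is no depth.
- optics.calibration(name): a dict with "fx", "fy", "cx", "cy" (pixels), "R" (3x3) and "t" (3): a world point X has camera coordinates R X + t. Camera axes: x right, y down, z forward; pixel columns grow to the right and rows downward; lengths in m; the calibration is good to about 2 mm. The wrist camera is an equidistant fisheye: a pixel r from the principal point sees the ray r / f radians off the axis. A picture is of the moment at which its call begins: read the wrist's pose just before it. calibration takes no time and is no camera call; for the wrist camera it gives the pose at the moment of the call.
- manip.hand_in(): hands the job in; it is judged then, once.
The state is a dict: "time": time; "joint_pos": joint angles; "qvel": joint speeds; "tau": joint torques, N m; "ee_pos": TCP position; "eef_rot": TCP orientation; "ft_force": force on the tool from outside, world axes, zero at the start; "torque": the same for the moment, N m; "gripper_width": finger opening in m; "finger_force": force on a finger pad.
Only numpy, scipy, OpenCV 4.12 (cv2) and the standard library are available. Lean on these libraries where they do the work, as an engineer would, in place of code of your own. Each camera call takes 0.05 s, during which the arm holds its last target. There are 200 camera calls.

## Working session

There is one attempt and no reset: what is moved stays moved. The work goes in short steps, Python scripts to look and compute and a tool call to move; the robot and the scene stay as the last step left them, time stands still between calls to the robot, and variables do not carry over. Pictures are saved under pics/ and viewed, at most 10 in all, crops included, and the job is handed in when it is done.

Besides the shell and the picture viewer there is one more tool, called by a JSON object that holds its "method" and its "body". jog_arm: Moves the arm, as the interface text tells. Its arguments: {"type":"object","properties":{"deltas":{"type":"string"},"grip_force":{"type":"number"}},"required":["deltas"]}

```bash
mkdir -p pics; cat > h.py <<'E'
from bench import state, optics, manip
import numpy as np, cv2
def snap(n,f):
    im=optics.snapshot(n); cv2.imwrite('pics/'+f,im[:,:,::-1]); return im
def ray(n,u,v,c=None):
    c=c or optics.calibration(n); R=np.array(c['R']);t=np.array(c['t'])
    x=(u-c['cx'])/c['fx'];y=(v-c['cy'])/c['fy']
    if n=='wrist':
        r=np.hypot(x,y); d=np.array([x/r*np.sin(r),y/r*np.sin(r),np.cos(r)]) if r>0 else np.array([0,0,1.])
    else: d=np.array([x,y,1.])
    return -R.T@t, R.T@d
def atz(n,u,v,z,c=None):
    o,d=ray(n,u,v,c); return o+d*(z-o[2])/d[2]
def proj(n,X,c=None):
    c=c or optics.calibration(n); p=np.array(c['R'])@np.array(X)+np.array(c['t'])
    if n=='wrist':
        r=np.hypot(p[0],p[1]);th=np.arctan2(r,p[2]); return c['cx']+c['fx']*th*p[0]/r, c['cy']+c['fy']*th*p[1]/r
    return c['cx']+c['fx']*p[0]/p[2], c['cy']+c['fy']*p[1]/p[2]
E
python3 - <<'E'
from h import *
a=snap('scene','s0.png');b=snap('top','t0.png')
cv2.imwrite('pics/s0b.png',cv2.resize(a,(800,600),interpolation=cv2.INTER_CUBIC)[:,:,::-1])
cv2.imwrite('pics/t0b.png',cv2.resize(b,(800,600),interpolation=cv2.INTER_CUBIC)[:,:,::-1])
for n in('scene','top'):
    o,d=ray(n,256,192);print(n,o,d/np.linalg.norm(d),optics.calibration(n)['fx'])
s=state();print(s)
E
```

```text
scene [1.03628009 0.61426497 1.15803731] [-0.39830587 -0.48296592 -0.77980533] 479.0435233373205
top [ 0.27549823 -0.01710589  1.27302507] [ 0.2041712   0.01851704 -0.97876005] 414.49658460277277
{'time': 0.1, 'joint_pos': array([ 1.27868212e+00,  3.79380044e-01,  1.73473199e+00,  5.65866492e-06,
        1.02851629e+00, -3.32775361e-02]), 'qvel': array([-0.00080452, -0.00113771, -0.00148295, -0.00057393, -0.00102509,
        0.00182905]), 'tau': array([ 2.64098970e-03, -7.65044403e+01, -4.35295665e+01,  6.51976559e-02,
        3.98434186e-02,  6.25176764e-07]), 'ee_pos': array([0.1790577 , 0.67634976, 0.23233235]), 'eef_rot': array([ 1.29058796e-01,  9.91636808e-01, -5.10605559e-04, -8.62693293e-05]), 'ft_force': array([ 0.44950545,  0.50696936, -0.35678251]), 'torque': array([ 0.01075032, -0.01444934,  0.04225524]), 'finger_force': 0.0, 'gripper_width': 0.09130141448296453}
```

View pics/s0b.png

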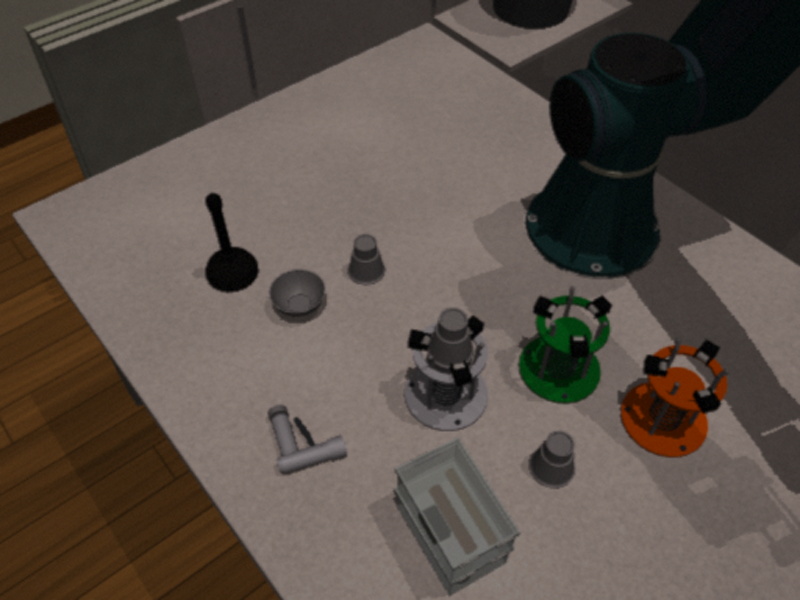

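View pics/t0b.png

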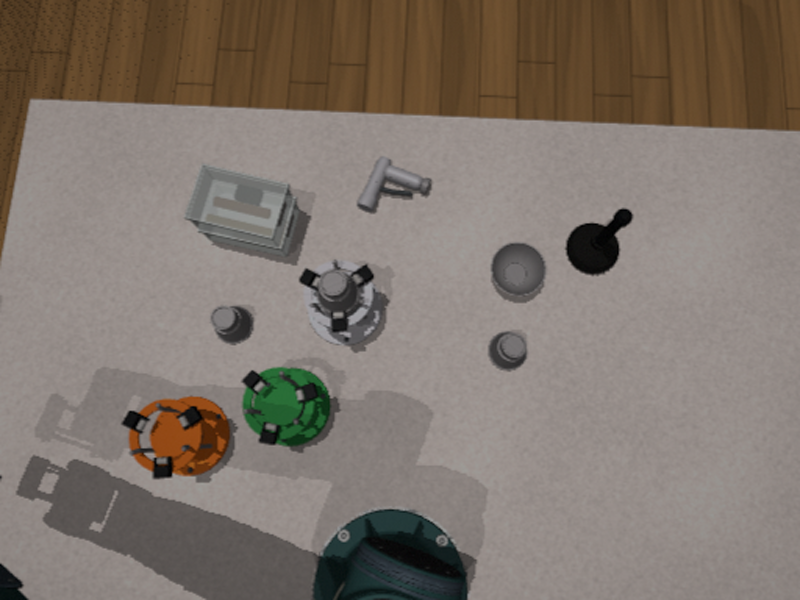

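The scene view shows the pile foot at about (453,318), with the loose feet at (559,440) and (364,243). In the top view they are at (335,284), (227,317) and (512,346). Both pictures are enlarged 1.5625 times.

```bash
python3 - <<'E'
from h import *
k=.64
for nm,z,s,t in(('pile',.226,(453,318),(335,284)),('L',.085,(559,440),(227,317)),('R',.085,(364,243),(512,346))):
    print(nm,atz('scene',s[0]*k,s[1]*k,z).round(4),atz('top',t[0]*k,t[1]*k,z).round(4))
a=cv2.imread('pics/s0.png');b=cv2.imread('pics/t0.png')
def crop(im,u,v,r=25,S=260): return cv2.resize(im[int(v)-r:int(v)+r,int(u)-r:int(u)+r],(S,S),interpolation=cv2.INTER_CUBIC)
row=lambda im,ps: np.hstack([crop(im,int(p[0]*k),int(p[1]*k)) for p in ps])
g=np.vstack([row(a,[(453,318),(559,440),(364,243)]),row(b,[(335,284),(227,317),(512,346)])])
g=cv2.convertScaleAbs(g,alpha=1.6);cv2.imwrite('pics/c1.png',g)
E
```

```text
pile [0.5189 0.1175 0.226 ] [0.516  0.1119 0.226 ]
L [0.4734 0.3333 0.085 ] [0.476  0.3263 0.085 ]
R [ 0.4521 -0.2053  0.085 ] [ 0.4463 -0.2053  0.085 ]
```

View pics/c1.png

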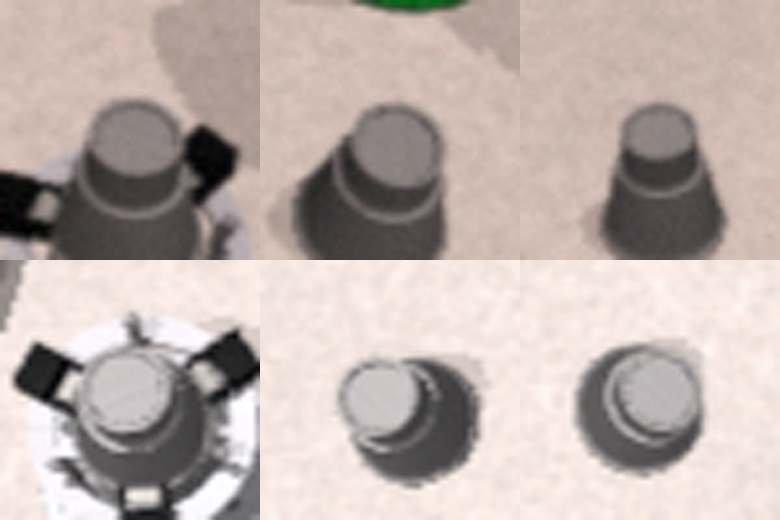

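The crops show the foot end faces centred in the tiles. In scene they are at (137,138), (136,145) and (139,132), and in top at (127,129), (118,137) and (139,131), at 5.2 times scale.

```bash
python3 - <<'E'
from h import *
k=.64
f=lambda p,c:[int(p[i]*k)-25+(c[i]+.5)/5.2-.5 for i in(0,1)]
for nm,z,s,cs,t,ct in(('pile',.226,(453,318),(137,138),(335,284),(127,129)),('L',.085,(559,440),(136,145),(227,317),(118,137)),('R',.085,(364,243),(139,132),(512,346),(139,131))):
    A=atz('scene',*f(s,cs),z);B=atz('top',*f(t,ct),z);print(nm,A.round(4),B.round(4),(A+B).round(4)/2, np.hypot(*((A+B)/2)[:2]))
c=optics.calibration('wrist');R=np.array(c['R']);print(c['fx'],c['cx'],-R.T@np.array(c['t']),R)
E
```

```text
pile [0.5201 0.119  0.226 ] [0.5195 0.1157 0.226 ] [0.51975 0.11735 0.226  ] 0.5328513867455942
L [0.4772 0.3369 0.085 ] [0.4754 0.335  0.085 ] [0.4763  0.33595 0.085  ] 0.5828565293400236
R [ 0.4498 -0.2064  0.085 ] [ 0.4483 -0.2071  0.085 ] [ 0.44905 -0.20675  0.085  ] 0.4943672829637185
297.3186396354542 256.54046565341787 [0.09876152 0.69826394 0.38375596] [[ 2.55228547e-01  9.66880664e-01  4.11933173e-04]
 [ 9.23977093e-01 -2.44028704e-01  2.94476354e-01]
 [ 2.84824017e-01 -7.47781552e-02 -9.55658677e-01]]
```

```bash
cat >> h.py <<'E'
from scipy.spatial.transform import Rotation as Ro
def to(T,s=None):
    s=s or state(); R=Ro.from_quat(s['eef_rot']); d=R.inv().apply(np.array(T)-s['ee_pos'])
    print('tcp',s['ee_pos'].round(4),'delta tool mm',(d*1000).round(1),'yaxis',R.as_matrix()[:,1].round(3),'F',s['ft_force'].round(1),'w',round(s['gripper_width'],4),'t',s['time'])
E
python3 - <<'E'
from h import *
k=.64
for u,v,z in((205,235,.14),(297,250,.14),(258,380,.161),(290,373,.161),(305,392,.161),(195,415,.161),(135,420,.161)): print(u,v,atz('top',u*k,v*k,z).round(3))
to([.4763,.336,.18])
E
```

```text
205 235 [0.617 0.366 0.14 ]
297 250 [0.596 0.196 0.14 ]
258 380 [0.356 0.24  0.161]
290 373 [0.371 0.186 0.161]
305 392 [0.34  0.158 0.161]
195 415 [0.293 0.341 0.161]
135 420 [0.28  0.442 0.161]
tcp [0.1791 0.6763 0.2323] delta tool mm [-374.5 -252.9   52.6] yaxis [ 0.256  0.967 -0.001] F [ 0.4  0.5 -0.4] w 0.0913 t 0.1
```

{"method": "jog_arm", "body": {"deltas": "-0.02 -0.013 0 0 1; -0.037 -0.025 0.004 0 1; -0.04 -0.027 0.006 0 1; -0.04 -0.027 0.006 0 1; -0.04 -0.027 0.006 0 1; -0.04 -0.027 0.006 0 1; -0.04 -0.027 0.006 0 1; -0.04 -0.027 0.006 0 1; -0.04 -0.027 0.006 0 1; -0.037 -0.026 0.006 0 1", "grip_force": 60}}

```text
time: 1.1
ee_pos: [0.477, 0.3337, 0.1807]
eef_rot: [0.129, 0.992, -0.0, 0.0]
ft_force: [0.4, 0.7, 0.6]
gripper_width: 0.0913
finger_force: 0.0
```

{"method": "jog_arm", "body": {"deltas": "0 0 0 0 1; 0 0 0 0 1"}}

```text
time: 1.3
ee_pos: [0.4763, 0.335, 0.1807]
eef_rot: [0.13, 0.991, -0.0, -0.0]
ft_force: [0.6, -0.1, 0.3]
gripper_width: 0.0913
finger_force: 0.0
```

```bash
python3 - <<'E'
from h import *
to([.4763,.336,.18])
c=optics.calibration('wrist')
im=snap('wrist','w1.png')
for X in((.4763,.336,.085),(.52,.117,.226)): print(proj('wrist',X,c))
cv2.imwrite('pics/w1b.png',cv2.convertScaleAbs(cv2.resize(im,(800,600))[:,:,::-1],alpha=1.4))
E
```

```text
tcp [0.4763 0.335  0.1807] delta tool mm [0.2 1.  0.7] yaxis [ 0.258  0.966 -0.   ] F [ 0.6 -0.1  0.3] w 0.0913 t 1.3
(np.float64(256.74418377265323), np.float64(201.738072891915))
(np.float64(12.184280459849646), np.float64(368.110043049127))
```

View pics/w1b.png

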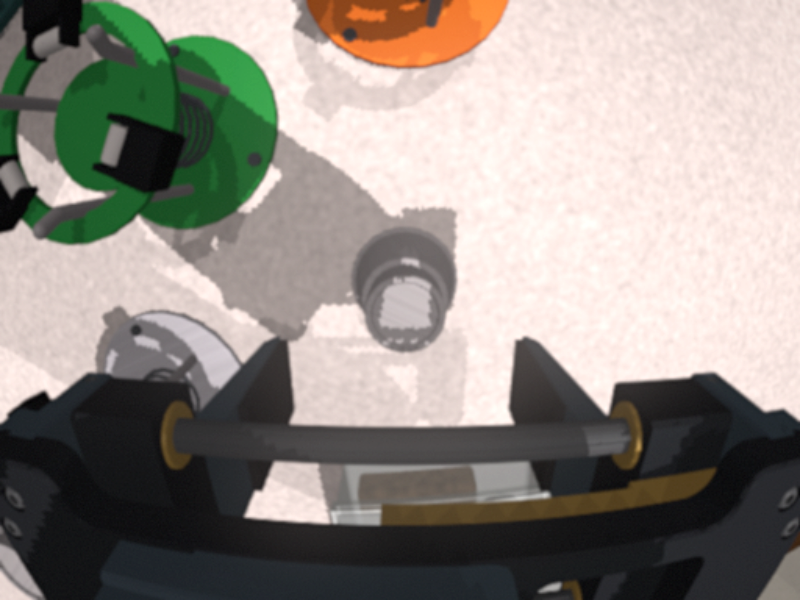

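The wrist view shows the foot's end face at about (406,311) in the enlarged picture, which is (260,199) raw. That is about 3 px from the prediction.

```bash
python3 - <<'E'
from h import *
X=atz('wrist',406*.64-.2,311*.64-.2,.085);print(X); to((X[0],X[1],.077))
E
```

```text
[0.47398289 0.34004609 0.085     ]
tcp [0.4758 0.3359 0.1809] delta tool mm [  2.8   3.6 103.9] yaxis [ 0.257  0.966 -0.   ] F [-0.3 -0.3 -0.3] w 0.0916 t 1.35
```

{"method": "jog_arm", "body": {"deltas": "0.0015 0.002 0.01 0 1; 0 0 0.02 0 1; 0 0 0.02 0 1; 0 0 0.02 0 1; 0 0 0.015 0 1; 0 0 0.011 0 1; 0 0 0.006 0 1; 0 0 0.002 0 1; 0 0 0 0 1; 0 0 0 0 1"}}

```text
time: 2.35
ee_pos: [0.4754, 0.3389, 0.0775]
eef_rot: [0.129, 0.992, 0.0, 0.0]
ft_force: [0.0, 0.8, 0.2]
gripper_width: 0.0916
finger_force: 0.0
```

{"method": "jog_arm", "body": {"deltas": "0 0 0 0 0.3; 0 0 0 0 0.1; 0 0 0 0 -0.1; 0 0 0 0 -0.3; 0 0 0 0 -0.5; 0 0 0 0 -1; 0 0 0 0 -1; 0 0 0 0 -1", "grip_force": 20}}

```text
time: 3.15
ee_pos: [0.475, 0.3387, 0.0769]
eef_rot: [0.129, 0.992, -0.0, -0.0]
ft_force: [0.6, 0.3, 0.0]
gripper_width: 0.0457
finger_force: 20.0
```

{"method": "jog_arm", "body": {"deltas": "0 0 -0.01 0 -1; 0 0 -0.03 0 -1; 0 0 -0.04 0 -1; 0 0 -0.04 0 -1; 0 0 -0.04 0 -1; 0 0 -0.04 0 -1; 0 0 -0.035 0 -1; 0 0 -0.02 0 -1; 0 0 -0.003 0 -1", "grip_force": 55}}

```text
time: 4.05
ee_pos: [0.4757, 0.3392, 0.3384]
eef_rot: [0.129, 0.992, 0.002, 0.002]
ft_force: [0.6, -0.1, -1.0]
gripper_width: 0.0452
finger_force: 55.0
```

```bash
python3 - <<'E'
from h import *
to([.5198,.1173,.335])
E
```

```text
tcp [0.4757 0.3392 0.3384] delta tool mm [ -99.4 -203.2    3. ] yaxis [0.256 0.967 0.003] F [ 0.6 -0.1 -1. ] w 0.0452 t 4.05
```

{"method": "jog_arm", "body": {"deltas": "-0.006 -0.012 0 0 -1; -0.013 -0.027 0 0 -1; -0.015 -0.031 0 0 -1; -0.016 -0.032 0 0 -1; -0.016 -0.032 0 0 -1; -0.015 -0.031 0 0 -1; -0.012 -0.025 0 0 -1; -0.006 -0.013 0 0 -1; 0 0 0 0 -1; 0 0 0 0 -1"}}

```text
time: 5.05
ee_pos: [0.5184, 0.1173, 0.3342]
eef_rot: [0.129, 0.992, -0.0, -0.001]
ft_force: [-0.3, 0.4, -0.7]
gripper_width: 0.0448
finger_force: 55.0
```

```bash
python3 - <<'E'
from h import *
to([.5198,.1173,.335])
s=state()['ee_pos']; c=optics.calibration('wrist')
w=snap('wrist','w2.png');a=snap('scene','s2.png');b=snap('top','t2.png')
print('pile scene',proj('scene',(.5198,.1173,.226)),'held foot',proj('scene',(s[0],s[1],s[2]+.008)),'rim',proj('scene',(s[0],s[1],s[2]-.077)))
print('wrist pile',proj('wrist',(.5198,.1173,.226),c))
w2=cv2.resize(w[130:322,128:384],(512,384),interpolation=cv2.INTER_CUBIC)
u,v=map(int,proj('scene',(.5198,.1173,.22)));S=cv2.resize(a[v-64:v+32,u-36:u+36],(288,384),interpolation=cv2.INTER_CUBIC); print(u,v)
cv2.imwrite('pics/c2.png',cv2.convertScaleAbs(np.hstack([w2,S])[:,:,::-1],alpha=1.6))
E
```

```text
tcp [0.5184 0.1173 0.3342] delta tool mm [-1.3  0.4 -0.8] yaxis [ 0.256  0.967 -0.   ] F [-0.3  0.4 -0.7] w 0.0448 t 5.05
pile scene (np.float64(289.5708817761482), np.float64(203.65558724896312)) held foot (np.float64(292.9947533871199), np.float64(172.0899442595959)) rim (np.float64(290.7534751529995), np.float64(195.45621308667796))
wrist pile (np.float64(256.0026956738686), np.float64(199.05467668240237))
289 205
```

View pics/c2.png

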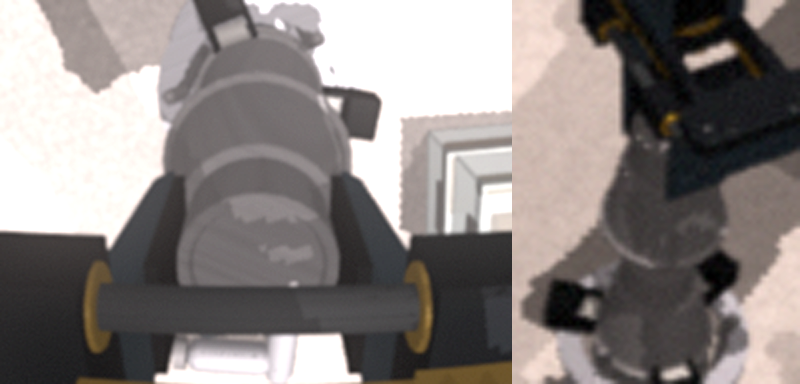

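The wrist crop shows the held tumbler centred between the pads and the pile behind and below it. In scene the held rim spans 602–727 and lies close to the prediction. I'll overlay model circles to measure the held tumbler against the pile.

```bash
python3 - <<'E'
from h import *
s=state()['ee_pos']; c=optics.calibration('wrist'); sc=optics.calibration('scene')
w=cv2.imread('pics/w2.png');a=cv2.imread('pics/s2.png')
def tile(im,u0,v0,wd,ht,k,n,c,circs):
    g=cv2.convertScaleAbs(cv2.resize(im[v0:v0+ht,u0:u0+wd],None,fx=k,fy=k,interpolation=cv2.INTER_CUBIC),alpha=2)
    for x,y,z,r,col in circs:
        P=[proj(n,(x+r*np.cos(t),y+r*np.sin(t),z),c) for t in np.linspace(0,2*np.pi,73)]
        P=((np.array(P)-[u0,v0]+.5)*k-.5).round().astype(int)
        for p in P: cv2.circle(g,tuple(map(int,p)),0,col,-1)
    return g
px,py=.5198,.1195
C=[(s[0],s[1],s[2]-.077,.039,(0,0,255)),(s[0],s[1],s[2]-.022,.0275,(0,0,255)),(s[0],s[1],s[2]+.008,.023,(0,0,255)),
 (px,py,.141,.039,(255,255,0)),(px,py,.196,.0275,(255,255,0)),(px,py,.139,.0625,(0,255,0))]
W=tile(w,190,118,130,200,3,'wrist',c,C)
S=tile(a,253,155,66,100,6,'scene',sc,C)
print(W.shape,S.shape)
cv2.imwrite('pics/c3.png',np.hstack([W[:600],S[:600]]))
E
```

```text
(600, 390, 3) (600, 396, 3)
```

View pics/c3.png

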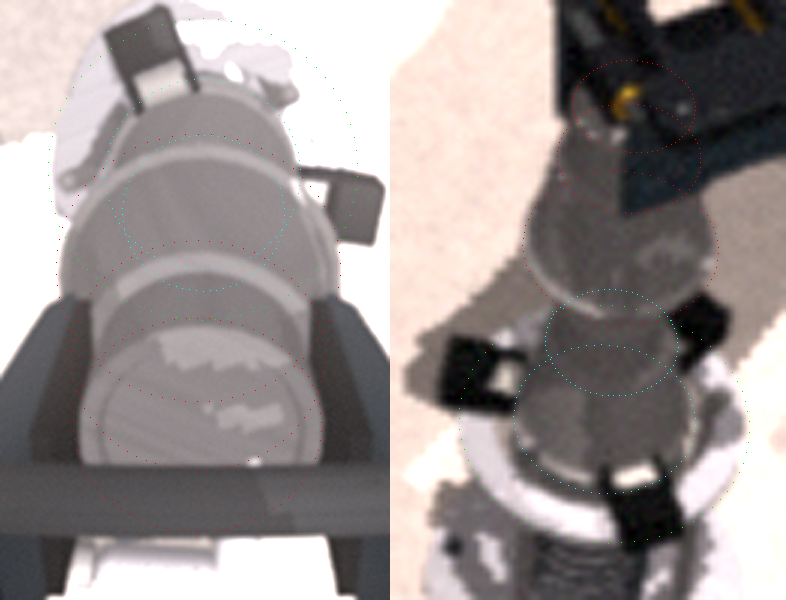

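The overlays put the held rim on its prediction to within about 0.3 px. The pile is about 1–2 mm from the overlaid guess, so its axis is near (0.5195, 0.118). I'll lower there and feel for contact.

{"method": "jog_arm", "body": {"deltas": "-0.001 0.0005 0.006 0 -1; 0 0 0.014 0 -1; 0 0 0.018 0 -1; 0 0 0.018 0 -1; 0 0 0.012 0 -1; 0 0 0.006 0 -1; 0 0 0.002 0 -1; 0 0 0 0 -1"}}

```text
time: 6.0
ee_pos: [0.52, 0.1175, 0.259]
eef_rot: [0.129, 0.992, 0.0, 0.0]
ft_force: [0.0, 0.2, 0.1]
gripper_width: 0.045
finger_force: 55.0
```

{"method": "jog_arm", "body": {"deltas": "0 0 0.002 0 -1; 0 0 0.002 0 -1; 0 0 0 0 -1"}}

```text
time: 6.3
ee_pos: [0.5199, 0.1174, 0.255]
eef_rot: [0.129, 0.992, 0.0, 0.0]
ft_force: [-0.3, 0.1, -0.9]
gripper_width: 0.0449
finger_force: 55.0
```

{"method": "jog_arm", "body": {"deltas": "0 0 0.002 0 -1; 0 0 0.002 0 -1; 0 0 0 0 -1"}}

```text
time: 6.6
ee_pos: [0.5197, 0.1174, 0.2506]
eef_rot: [0.129, 0.992, -0.0, -0.0]
ft_force: [0.2, 0.7, -0.3]
gripper_width: 0.045
finger_force: 55.0
```

{"method": "jog_arm", "body": {"deltas": "0 0 0.002 0 -1; 0 0 0.002 0 -1; 0 0 0 0 -1"}}

```text
time: 6.9
ee_pos: [0.52, 0.1174, 0.2469]
eef_rot: [0.129, 0.992, 0.0, 0.0]
ft_force: [-0.3, 0.3, 2.6]
gripper_width: 0.0451
finger_force: 55.0
```

{"method": "jog_arm", "body": {"deltas": "0 0 0.003 0 -1; 0 0 0.003 0 -1; 0 0 0.003 0 -1; 0 0 0.003 0 -1; 0 0 0 0 -1"}}

```text
time: 7.4
ee_pos: [0.5198, 0.1174, 0.2345]
eef_rot: [0.129, 0.992, -0.0, -0.0]
ft_force: [1.1, 1.4, 3.8]
gripper_width: 0.045
finger_force: 55.0
```

{"method": "jog_arm", "body": {"deltas": "0 0 0.003 0 -1; 0 0 0.003 0 -1; 0 0 0.003 0 -1; 0 0 0.003 0 -1; 0 0 0 0 -1"}}

```text
time: 7.9
ee_pos: [0.5198, 0.1174, 0.2225]
eef_rot: [0.129, 0.992, 0.0, -0.0]
ft_force: [2.2, 2.2, 0.0]
gripper_width: 0.0453
finger_force: 55.0
```

{"method": "jog_arm", "body": {"deltas": "0 0 0.003 0 -1; 0 0 0.003 0 -1; 0 0 0.003 0 -1; 0 0 0.002 0 -1; 0 0 0 0 -1"}}

```text
time: 8.4
ee_pos: [0.5198, 0.1174, 0.2117]
eef_rot: [0.129, 0.992, 0.0, -0.0]
ft_force: [-0.9, 2.7, 3.4]
gripper_width: 0.0452
finger_force: 55.0
```

{"method": "jog_arm", "body": {"deltas": "0 0 0.002 0 -1; 0 0 0 0 -1"}}

```text
time: 8.6
ee_pos: [0.5199, 0.1174, 0.2099]
eef_rot: [0.129, 0.992, -0.0, 0.0]
ft_force: [0.5, 1.8, 4.1]
gripper_width: 0.0451
finger_force: 55.0
```

{"method": "jog_arm", "body": {"deltas": "0 0 -0.002 0 -1; 0 0 -0.002 0 -1; 0 0 -0.002 0 -1; 0 0 -0.002 0 -1; 0 0 0 0 -1"}}

```text
time: 9.1
ee_pos: [0.5198, 0.1174, 0.218]
eef_rot: [0.129, 0.992, 0.0, 0.0]
ft_force: [1.3, 2.8, 0.9]
gripper_width: 0.0454
finger_force: 55.0
```

{"method": "jog_arm", "body": {"deltas": "0 0 0 0 0.05; 0 0 0 0 0.2; 0 0 0 0 0.6; 0 0 0 0 1; 0 0 0 0 1; 0 0 0 0 1", "grip_force": 20}}

```text
time: 9.7
ee_pos: [0.5198, 0.1173, 0.2179]
eef_rot: [0.129, 0.992, -0.0, -0.0]
ft_force: [-0.2, 0.3, 0.2]
gripper_width: 0.084
finger_force: 0.0
```

{"method": "jog_arm", "body": {"deltas": "0 0 -0.005 0 1; 0 0 -0.01 0 1; 0 0 -0.02 0 1; 0 0 -0.02 0 1; 0 0 -0.03 0 1; 0 0 -0.03 0 1; 0 0 -0.02 0 1; 0 0 -0.01 0 1"}}

```text
time: 10.5
ee_pos: [0.5204, 0.1175, 0.3658]
eef_rot: [0.129, 0.992, 0.0, 0.002]
ft_force: [0.6, -0.5, -0.4]
gripper_width: 0.0912
finger_force: 0.0
```

```bash
python3 - <<'E'
from h import *
c=optics.calibration('wrist')
w=snap('wrist','w4.png');a=snap('scene','s4.png')
print(proj('wrist',(.5198,.1175,.226),c),proj('scene',(.5198,.1175,.226)))
w2=cv2.resize(w[100:300,136:376],None,fx=2,fy=2,interpolation=cv2.INTER_CUBIC)
S=cv2.resize(a[160:260,250:325],None,fx=4,fy=4,interpolation=cv2.INTER_CUBIC)
cv2.imwrite('pics/c4.png',cv2.convertScaleAbs(np.hstack([w2,S])[:,:,::-1],alpha=1.3))
to([.449,-.2065,.2])
E
```

```text
(np.float64(255.29194036791483), np.float64(187.1314985397797)) (np.float64(289.62543004867774), np.float64(203.70587876975435))
tcp [0.5203 0.1174 0.3644] delta tool mm [ -13.7 -331.5  164.1] yaxis [0.256 0.967 0.001] F [ 0.4 -0.4 -0.1] w 0.0911 t 10.6
```

View pics/c4.png

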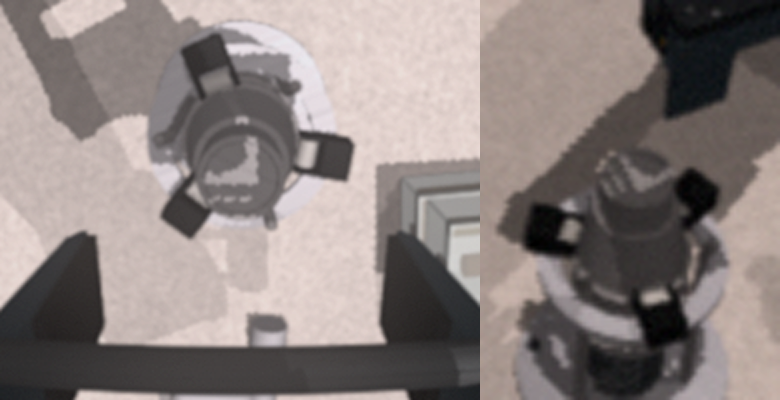

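The wrist crop shows the foot at about raw (256,186), against a prediction of (255,187) for a top at 0.226. The third tumbler has therefore snapped in and is holding. Next is the second loose tumbler.

{"method": "jog_arm", "body": {"deltas": "-0.001 -0.015 0 0 1; -0.001 -0.03 0 0 1; -0.002 -0.04 0.01 0 1; -0.002 -0.042 0.02 0 1; -0.002 -0.042 0.025 0 1; -0.002 -0.042 0.025 0 1; -0.002 -0.042 0.025 0 1; -0.001 -0.04 0.025 0 1; -0.001 -0.028 0.02 0 1; 0 -0.01 0.01 0 1"}}

```text
time: 11.6
ee_pos: [0.4462, -0.2079, 0.2002]
eef_rot: [0.13, 0.991, 0.001, -0.002]
ft_force: [0.2, 0.8, -0.2]
gripper_width: 0.0913
finger_force: 0.0
```

{"method": "jog_arm", "body": {"deltas": "0 0 0 0 1; 0 0 0 0 1"}}

```text
time: 11.8
ee_pos: [0.4486, -0.2057, 0.203]
eef_rot: [0.129, 0.992, 0.0, -0.0]
ft_force: [0.4, -0.2, 0.5]
gripper_width: 0.0911
finger_force: 0.0
```

```bash
python3 - <<'E'
from h import *
c=optics.calibration('wrist');to([.449,-.2065,.2])
w=snap('wrist','w5.png')
u,v=proj('wrist',(.449,-.2065,.085),c);print(u,v)
u,v=int(u),int(v);cv2.imwrite('pics/c5.png',cv2.convertScaleAbs(cv2.resize(w[v-50:v+50,u-60:u+60],None,fx=4,fy=4,interpolation=cv2.INTER_CUBIC)[:,:,::-1],alpha=1.3))
E
```

```text
tcp [ 0.4486 -0.2057  0.203 ] delta tool mm [-0.6 -0.7  3. ] yaxis [0.256 0.967 0.   ] F [ 0.4 -0.2  0.5] w 0.0911 t 11.8
254.85155391408088 195.03982676048932
```

View pics/c5.png

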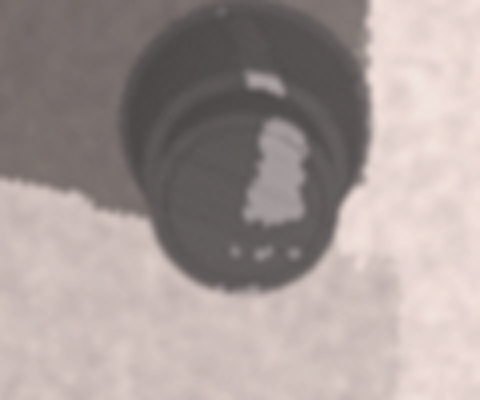

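The foot face is centred at crop (246,201), raw (255.1,194.9), which matches the prediction. I'll descend.

{"method": "jog_arm", "body": {"deltas": "-0.0005 -0.0005 0.01 0 1; 0 0 0.025 0 1; 0 0 0.03 0 1; 0 0 0.025 0 1; 0 0 0.018 0 1; 0 0 0.01 0 1; 0 0 0.006 0 1; 0 0 0.002 0 1; 0 0 0 0 1; 0 0 0 0 1"}}

```text
time: 12.85
ee_pos: [0.4495, -0.207, 0.0776]
eef_rot: [0.129, 0.992, -0.0, 0.001]
ft_force: [0.6, -0.9, -0.2]
gripper_width: 0.0912
finger_force: 0.0
```

{"method": "jog_arm", "body": {"deltas": "0 0 0 0 0.3; 0 0 0 0 0.1; 0 0 0 0 -0.1; 0 0 0 0 -0.3; 0 0 0 0 -0.5; 0 0 0 0 -1; 0 0 0 0 -1; 0 0 0 0 -1", "grip_force": 20}}

```text
time: 13.65
ee_pos: [0.449, -0.2068, 0.0769]
eef_rot: [0.129, 0.992, -0.0, -0.0]
ft_force: [-0.1, 0.1, -0.4]
gripper_width: 0.0452
finger_force: 20.0
```

{"method": "jog_arm", "body": {"deltas": "0 0 -0.01 0 -1; 0 0 -0.03 0 -1; 0 0 -0.04 0 -1; 0 0 -0.04 0 -1; 0 0 -0.04 0 -1; 0 0 -0.04 0 -1; 0 0 -0.035 0 -1; 0 0 -0.02 0 -1; 0 0 -0.003 0 -1; 0 0 0 0 -1", "grip_force": 55}}

```text
time: 14.65
ee_pos: [0.4488, -0.2067, 0.335]
eef_rot: [0.129, 0.992, -0.0, 0.0]
ft_force: [0.4, 0.4, -1.4]
gripper_width: 0.0454
finger_force: 55.0
```

```bash
python3 - <<'E'
from h import *
to([.52,.1174,.335])
E
```

```text
tcp [ 0.4488 -0.2067  0.335 ] delta tool mm [ 1.410e+01  3.315e+02 -1.000e-01] yaxis [ 0.256  0.967 -0.   ] F [ 0.4  0.4 -1.4] w 0.0454 t 14.65
```

{"method": "jog_arm", "body": {"deltas": "0.001 0.015 0 0 -1; 0.001 0.03 0 0 -1; 0.002 0.042 0 0 -1; 0.002 0.042 0 0 -1; 0.002 0.042 0 0 -1; 0.002 0.042 0 0 -1; 0.002 0.042 0 0 -1; 0.001 0.042 0 0 -1; 0.001 0.026 0 0 -1; 0 0.008 0 0 -1"}}

```text
time: 15.65
ee_pos: [0.5195, 0.1196, 0.3333]
eef_rot: [0.128, 0.992, -0.0, -0.001]
ft_force: [0.6, 0.5, -1.0]
gripper_width: 0.0451
finger_force: 55.0
```

{"method": "jog_arm", "body": {"deltas": "0 0 0 0 -1; 0 0 0 0 -1; 0 0 0 0 -1"}}

```text
time: 15.95
ee_pos: [0.5199, 0.1159, 0.3346]
eef_rot: [0.13, 0.992, -0.0, -0.0]
ft_force: [-0.6, 0.1, -1.2]
gripper_width: 0.0451
finger_force: 55.0
```

```bash
python3 - <<'E'
from h import *
to([.52,.1174,.259])
s=state()['ee_pos']; c=optics.calibration('wrist')
w=snap('wrist','w6.png');a=snap('scene','s6.png');w0=cv2.imread('pics/w2.png');s0=cv2.imread('pics/s2.png')
cr=lambda im:cv2.resize(im[118:318,190:320],None,fx=2,fy=2,interpolation=cv2.INTER_CUBIC)
cs=lambda im:cv2.resize(im[155:255,253:319],None,fx=2,fy=2,interpolation=cv2.INTER_CUBIC)
g=np.hstack([cr(w0),cr(w[:,:,::-1]),np.vstack([cs(s0),cs(a[:,:,::-1])])])
cv2.imwrite('pics/c6.png',cv2.convertScaleAbs(g,alpha=1.6))
E
```

```text
tcp [0.5199 0.1159 0.3346] delta tool mm [ 0.2  1.5 75.6] yaxis [ 0.257  0.966 -0.   ] F [-0.6  0.1 -1.2] w 0.0451 t 15.95
```

View pics/c6.png

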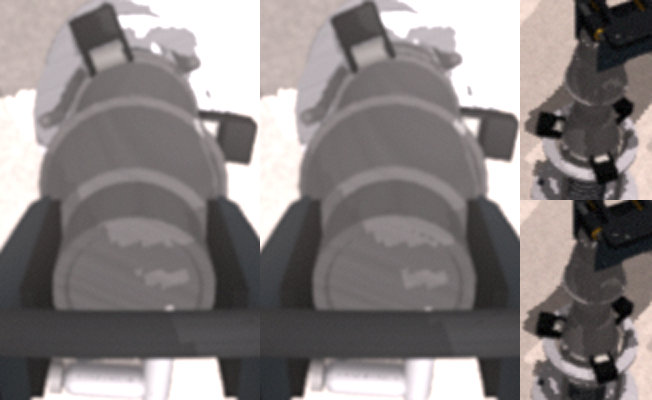

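The two wrist crops (first load left, now right) show the tumbler sitting in the hand the same way, with the face top at about row 217 in both. I'll correct y by +2 mm and lower.

{"method": "jog_arm", "body": {"deltas": "0 0.002 0.006 0 -1; 0 0 0.014 0 -1; 0 0 0.018 0 -1; 0 0 0.018 0 -1; 0 0 0.012 0 -1; 0 0 0.006 0 -1; 0 0 0.002 0 -1; 0 0 0 0 -1"}}

```text
time: 16.85
ee_pos: [0.5209, 0.1187, 0.2591]
eef_rot: [0.129, 0.992, 0.0, 0.0]
ft_force: [-0.7, -0.3, -0.3]
gripper_width: 0.0451
finger_force: 55.0
```

{"method": "jog_arm", "body": {"deltas": "0 0 0.002 0 -1; 0 0 0.002 0 -1; 0 0 0.002 0 -1; 0 0 0 0 -1"}}

```text
time: 17.25
ee_pos: [0.5206, 0.1187, 0.2528]
eef_rot: [0.129, 0.992, -0.0, -0.0]
ft_force: [1.0, -1.1, -1.7]
gripper_width: 0.045
finger_force: 55.0
```

{"method": "jog_arm", "body": {"deltas": "0 0 0.002 0 -1; 0 0 0.002 0 -1; 0 0 0.002 0 -1; 0 0 0 0 -1"}}

```text
time: 17.65
ee_pos: [0.5208, 0.1188, 0.2469]
eef_rot: [0.129, 0.992, 0.0, 0.0]
ft_force: [-0.8, -0.2, 2.5]
gripper_width: 0.0452
finger_force: 55.0
```

{"method": "jog_arm", "body": {"deltas": "0.0005 -0.0007 0.003 0 -1; 0 0 0.003 0 -1; 0 0 0.003 0 -1; 0 0 0.003 0 -1; 0 0 0 0 -1"}}

```text
time: 18.15
ee_pos: [0.5201, 0.1181, 0.2346]
eef_rot: [0.129, 0.992, -0.0, -0.0]
ft_force: [1.6, 2.3, 4.0]
gripper_width: 0.0452
finger_force: 55.0
```

{"method": "jog_arm", "body": {"deltas": "0 0 0.003 0 -1; 0 0 0.003 0 -1; 0 0 0.003 0 -1; 0 0 0.003 0 -1; 0 0 0 0 -1"}}

```text
time: 18.65
ee_pos: [0.5201, 0.1182, 0.2225]
eef_rot: [0.129, 0.992, 0.0, 0.0]
ft_force: [3.4, 2.2, -0.1]
gripper_width: 0.045
finger_force: 55.0
```

{"method": "jog_arm", "body": {"deltas": "0 0 0.003 0 -1; 0 0 0.003 0 -1; 0 0 0.003 0 -1; 0 0 0.003 0 -1; 0 0 0.001 0 -1; 0 0 0 0 -1"}}

```text
time: 19.25
ee_pos: [0.5201, 0.1181, 0.2099]
eef_rot: [0.129, 0.992, -0.0, 0.0]
ft_force: [1.5, 2.0, 4.6]
gripper_width: 0.0455
finger_force: 55.0
```

{"method": "jog_arm", "body": {"deltas": "0 0 -0.002 0 -1; 0 0 -0.002 0 -1; 0 0 -0.002 0 -1; 0 0 -0.002 0 -1; 0 0 0 0 -1"}}

```text
time: 19.75
ee_pos: [0.5199, 0.1181, 0.2179]
eef_rot: [0.129, 0.992, -0.0, -0.0]
ft_force: [1.6, 2.7, -0.8]
gripper_width: 0.0451
finger_force: 55.0
```

Same force signature as the first load. I'll release and retreat.

{"method": "jog_arm", "body": {"deltas": "0 0 0 0 0.05; 0 0 0 0 0.2; 0 0 0 0 0.6; 0 0 0 0 1; 0 0 0 0 1; 0 0 0 0 1", "grip_force": 20}}

```text
time: 20.35
ee_pos: [0.52, 0.1181, 0.2179]
eef_rot: [0.129, 0.992, -0.0, -0.0]
ft_force: [0.7, 0.4, 0.1]
gripper_width: 0.0836
finger_force: 0.0
```

{"method": "jog_arm", "body": {"deltas": "0 0 -0.005 0 1; 0 0 -0.01 0 1; 0 0 -0.02 0 1; 0 0 -0.02 0 1; 0 0 -0.03 0 1; 0 0 -0.03 0 1; 0 0 -0.03 0 1; 0 0 -0.02 0 1; 0 0 -0.01 0 1; 0 0 0 0 1"}}

```text
time: 21.35
ee_pos: [0.5204, 0.1182, 0.3944]
eef_rot: [0.129, 0.992, 0.0, 0.001]
ft_force: [-0.2, 0.5, -1.2]
gripper_width: 0.0912
finger_force: 0.0
```

```bash
python3 - <<'E'
from h import *
c=optics.calibration('wrist');print(proj('wrist',(.52,.118,.226),c))
w=snap('wrist','w7.png');a=snap('scene','s7.png')
w2=w[100:300,136:376];S=a[100:300,100:400]
cv2.imwrite('pics/c7.png',cv2.convertScaleAbs(cv2.resize(np.hstack([w2,S]),None,fx=1.48,fy=1.48,interpolation=cv2.INTER_CUBIC)[:,:,::-1],alpha=1.5))
E
```

```text
(np.float64(255.22388256164928), np.float64(180.3818437001205))
```

View pics/c7.png

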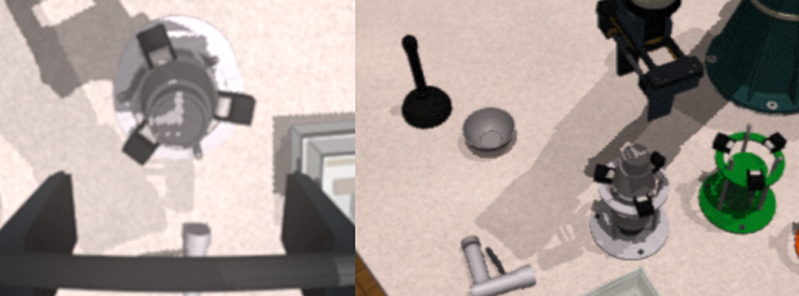

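The foot shows at raw (255.6,181), against a prediction of (255.2,180.4), so the fourth tumbler has snapped in at the right height. The bystanders in view are undisturbed.

```bash
python3 -c "
from h import *
print(manip.hand_in())"
```

```text
the job is handed in; nothing more can be done
None
```

Both loose tumblers are pressed in and staying down, so all four are in the dispenser, and I handed the job in at about 21 s; I saw nothing else moved, though the storage boxes were only partly in the last pictures.

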